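# Shim the sprung foot of a display plinth until its level reads centred

## Task

The dark display plinth leans down at the end that has the single sprung foot. Take the orange wedge by its tab, ease the thin end under that foot and slide it in along the table, pushing gently and without pressing down hard, until the bubble of the level on top stands in the middle between its two black lines; then let go and leave the wedge lying there holding the plinth level. Do not shove the plinth along the table or lift the bubble well past the middle, and leave the small things round about alone.

Things in the scene. Friction and masses are not known exactly. Their poses are not given: they have to be found in the camera images.
- plinth: loose display plinth, weight unknown (0.7 to 1.7 kg): dark slab 160 (x) x 110 (y) x 14 mm, top face 34 mm and level's top 55 mm above its origin, which lies under the slab's centre in the plane of the rear feet's undersides. Two rubber feet at x = +62, y = +-42 mm that grip the table; its low end at -x rests on two short steel nubs (x = -70, y = +-44, 3.5 mm shorter). z up
- low_foot_tip (a point): lowest point of the single sprung foot at x = -64, y = 0 of the plinth, hanging 1.5 to 2 mm clear of the table at the start: a black domed rubber pad 25 mm across on a brass stem. It is sprung (1 N per mm, up to 8.5 mm) and gives before the plinth begins to rise. The slab's end overhangs it by 16 mm
- level_bubble (a joint): reading of the level on the plinth, rad of tilt along the plinth's x: positive = sprung-foot end low, bubble off toward the rear feet (about 0.027 at the start), 0 = level, negative = that end too high. The bubble moves 0.5 mm per 0.001 rad, settles in about half a second and is inside the lines up to +-0.005
- bubble (a point): centre of the pale bubble (12 mm long) in the green tube of the level, which lies along the plinth's x; the inner edges of the two black lines are 8.5 mm to either side of the middle of the tube, which is 50 mm above the plinth's origin
- plinth_top (a point): middle of the slab's top face, 34 mm above the plinth's origin (hidden under the level), axes as the plinth's
- shim_grip (a point): middle of the upright grip tab of the orange plastic wedge shim, 28 mm above the wedge's underside. The tab is 30 mm (x) x 14 mm (y) x 42 mm high, from the table up; grasp it across its 14 mm. +x points along the wedge to its thin end, 85 mm ahead of this point; z up
- shim_tip (a point): middle of the thin end of the wedge, on its underside, axes as shim_grip. The ramp is 70 mm long and 34 mm wide, 1.2 mm high at this end and 18.7 mm at the tab's end (1 in 4), smooth and slippery (friction about 0.25), yet it stays where it is left
- shim: the loose wedge shim, 100 mm long, 60 g: origin on the underside at half length, +x to the thin end (at x = +50 mm; ramp from x = -20 to +50, tab from x = -50 to -20), z up
- worktable: the beige folding table, its top at z = 0
- gift_box_2_mid (a point): middle of a small grey-brown lidded gift box, 45 x 45 x 30 mm, a bystander
- label_roll_mid (a point): middle of a lying white roll of tape, 55 mm across and 22 mm high, a bystander
- loupe_mid (a point): middle of a folded loupe, 24 x 44 x 16 mm, a bystander

How it is judged:
On the way:
1. the thin end of the wedge is under the sprung foot and carries it, the plinth still leaning (x of low_foot_tip in the frame of shim between -0.015 and 0.052 m and y of low_foot_tip in the frame of shim between -0.015 and 0.015 m and contact force between shim and plinth above 1 N and value of joint level_bubble above 0.012 rad), for 0.1 s.
At the end, for the whole second after the job is handed in: The wedge lies flat on the table (within 0.03 rad, thin end lower than 4 mm) at rest with the sprung foot standing on its ramp (within 15 mm of its middle line) and carried by it (more than 1 N); the level reads within +-0.005 rad, the plinth leans less than 0.03 rad any way and is at rest (x of low_foot_tip in the frame of shim between -0.015 and 0.052 m and y of low_foot_tip in the frame of shim between -0.015 and 0.015 m and contact force between shim and plinth above 1 N and value of joint level_bubble between -0.005 and 0.005 rad and angle between each of plinth, shim's own z axis and vertical below 0.03 rad and height (world z) of shim_tip below 0.004 m and linear speed of each of shim, plinth below 0.01 m/s); the robot touches nothing.
It fails at once if the plinth is shoved more than 20 mm from where it stood, or the robot itself touches it with more than 4 N (distance of plinth_top from where it was at the start of the episode above 0.02 m or contact force between any of the fingers, the arm and plinth above 4 N).
It fails at once if the bubble passes well beyond the middle (below -0.025 rad) (value of joint level_bubble below -0.025 rad).
It fails at once if the wedge is forced against the plinth with more than 16 N (contact force between shim and plinth above 16 N).
It fails at once if the wedge is pressed on the table with more than 45 N (contact force between shim and worktable above 45 N).
It fails at once if a bystander is moved more than 20 mm (distance of any of gift_box_2_mid, label_roll_mid, loupe_mid from where it was at the start of the episode above 0.02 m).
It also fails if it takes over 48 s, if anything falls off the work surface, if the arm or the gripper's body presses on something with over 40 N, if the wrist force passes 120 N, or if a joint passes its speed limit or range.

## Robot

A 6-joint arm with a two-finger parallel gripper is mounted at the origin on a cart in front of the work surface, level with it; the furniture and walls round the work are solid. World frame = base frame: x ahead of the robot, y to its left, z up, the work surface at z = 0. Lengths are in m, angles in rad, forces in N, time in s.
With the tool pointing down it reaches from about 0.25 to 0.775 m from the base axis. Payload 4 kg.
Tool frame: the origin (TCP) lies midway between the tips of the shut fingers; the grasp point (between the pads) lies 19 mm behind it; y points along the fingers, x is the direction in which the jaws open and shut, and the axes are right-handed (so a half turn about y gives the same grasp; the last joint's range is limited). The gripper opens to 94 mm and grips with 3 to 60 N. Pads are 16 mm wide; open, the fingers measure 119 mm over their backs; the gripper's body (75 mm by 177 mm) begins 78 mm behind the grasp point.
Start: joints at [-1.299, 0.087, 1.371, -0, 1.684, -0.103], TCP at [0.201, -0.512, 0.206] pointing down, gripper open.
Joint ranges: [-3.1, 3.1], [-0.76, 2.03], [0.27, 2.55], [-1.08, 4.22], [0.17, 2.65], [-2.57, 2.57]. Speed limits (rad/s): [2.79, 2.79, 3.14, 3.14, 3.14, 3.14].

## Interface

Orientations are given as [roll, pitch, yaw] about the fixed x, y, z axes, in that order (R = Rz(yaw) Ry(pitch) Rx(roll)).
In Python, from bench import robot gives the robot as it stands.
- The arm moves only by the shell command python3 -m creep 'ROWS'. ROWS is JSON, a list of rows, each a list of 7 numbers: the shift along the tool's x, y, z in mm, then the turn, a rotation vector about the tool's x, y, z in degrees, then the closure in counts, from 0 (fully open) to 255 (shut). A call has 1 to 5 rows; each row is the pose to reach, as a shift and turn from the pose commanded when the call began, along the tool's axes at that moment; what a row does not reach only later rows make up. A row lasts 1/8 s, in which the tool goes at most 62.5 mm and 10.7 degrees, less where a joint would pass 70% of its speed; a pose out of reach is approached as far as the arm can. A call with a gripper value outside its range is refused whole. The fingers move at their own pace and stop on an object; the grip force is fixed at half the most. Time passes only in rows, so rows that repeat a pose let the fingers close. It gives the time, the measured TCP pose, the force and the opening at its end, in the units of the state.
- robot.get_obs(): the state, without advancing time (a new reading comes with each control period).
- robot.snapshot(name): name is "side" or "top"; returns a dict with "color" (480x640x3 uint8, blue, green, red), "fx", "fy", "cx", "cy" (pixels), "world_from_camera" (4x4, takes a point from camera to world coordinates). Camera axes: x right, y down, z forward; pixel columns grow to the right and rows downward; lengths in m; the calibration is good to about 2 mm. A picture is of the moment at which its call begins. There is no depth.
- robot.close_job(): hands the job in, once; it reports no verdict.
Trained networks look in the newest picture that a camera, given by its name, has taken for a name from the list of things; names that differ only in an ending like _2 or _b are one class to them, and where a whole thing is asked for, a point or a joint stands for the part that bears it (a point fixed in the world has none). Each returns a list of dicts, best first, with "p" (0 to 1); they miss things now and then, are a little off and sometimes report something else, mostly with a low value. They report only what shows in the picture. A call takes as long as a camera call.
- robot.spot_in(name, camera): "point" ([x, y, z] in m, in world coordinates, good to about 4 mm: the middle of the surface that is visible of it).
- robot.landmark_of(name, camera): "point" ([x, y, z] in m, in world coordinates, good to about 4 mm: a listed point, or the origin of a listed thing).
The state is a dict: "time": time; "joint_positions": joint angles; "qvel": joint speeds; "joint_torque": joint torques, N m; "tool_pos": TCP position; "ee_rot": TCP orientation; "wrist_force": force on the tool from outside, world axes, zero at the start; "wrist_torque": the same for the moment, N m; "width": finger opening in m.
Only numpy, scipy, OpenCV 4.12 (cv2) and the standard library are available. Lean on these libraries where they do the work, as an engineer would, in place of code of your own. Each camera call takes 0.05 s, during which the arm holds its last target.

## Working session

There is one attempt and no reset: what is moved stays moved. The work goes in short steps, Python scripts to look and compute and a shell command to move; the robot and the scene stay as the last step left them, time stands still between calls to the robot, and variables do not carry over. Pictures are saved under pics/ and viewed, and the job is handed in when it is done.

```bash
ls; mkdir -p pics; python3 - <<'E'
from bench import robot
import cv2
o=robot.get_obs();print(o)
for c in("side","top"):
    s=robot.snapshot(c);cv2.imwrite(f"pics/{c}0.png",s["color"]);print(c,s["fx"],s["fy"],s["cx"],s["cy"],s["world_from_camera"])
    for n in("plinth","low_foot_tip","bubble","plinth_top","shim_grip","shim_tip","shim","gift_box_2_mid","label_roll_mid","loupe_mid"):
        print(n,[( [round(float(v),4) for v in d["point"]],round(d["p"],2)) for d in robot.landmark_of(n,c)][:2])
E
```

```text
pics
{'time': 0.0, 'joint_positions': array([-1.29913168e+00,  8.79336759e-02,  1.37222317e+00, -2.90822231e-05,
        1.68359264e+00, -1.03080744e-01]), 'qvel': array([-0.00029385, -0.00018121, -0.00021493,  0.000818  , -0.00302907,
       -0.00068401]), 'joint_torque': array([-5.68669184e-04, -3.40188324e+01, -3.02425253e+01,  7.16540054e-02,
        3.29996087e-02, -1.77670195e-04]), 'tool_pos': array([ 0.20116992, -0.51130881,  0.2043316 ]), 'ee_rot': array([-1.57060314,  0.00214836, -1.19605397]), 'wrist_force': array([ 0.04787821, -0.21601635,  0.00614445]), 'wrist_torque': array([-0.01006976,  0.0304807 , -0.0169356 ]), 'width': 0.09402610161562208}
side 467.95598488804995 467.95598488804995 318.5901670461615 241.87098292384314 [[ 0.92752423 -0.16431281  0.33570835  0.11272387]
 [-0.37372497 -0.42053033  0.82673084 -0.93082219]
 [ 0.00533308 -0.89227548 -0.45145987  0.27214559]
 [ 0.          0.          0.          1.        ]]
plinth [([0.4536, -0.1792, -0.0054], 0.8)]
low_foot_tip []
bubble []
plinth_top [([0.4533, -0.1786, 0.0329], 0.75)]
shim_grip [([0.4939, 0.1151, 0.0
[... 174 characters left out ...]
.1213, 0.0124], 0.61)]
loupe_mid [([0.4051, 0.2818, 0.0087], 0.62)]
top 509.8342861635325 509.8342861635325 319.3221390153112 241.3599758641324 [[-0.01196964 -0.99316783  0.11607922  0.38857341]
 [-0.99987657  0.01070654 -0.01149879  0.12358899]
 [ 0.01017742 -0.11620253 -0.9931734   1.17467174]
 [ 0.          0.          0.          1.        ]]
plinth []
low_foot_tip [([0.4097, 0.2831, 0.0136], 0.48)]
bubble []
plinth_top [([0.4477, -0.1795, 0.028], 0.89)]
shim_grip [([0.4935, 0.1172, 0.0287], 0.89)]
shim_tip [([0.513, 0.0369, 0.003], 0.86)]
shim [([0.502, 0.0803, 0.0025], 0.94)]
gift_box_2_mid []
label_roll_mid [([0.6282, 0.1224, 0.0147], 0.64)]
loupe_mid [([0.408, 0.2818, 0.0116], 0.45)]
```

View pics/side0.png

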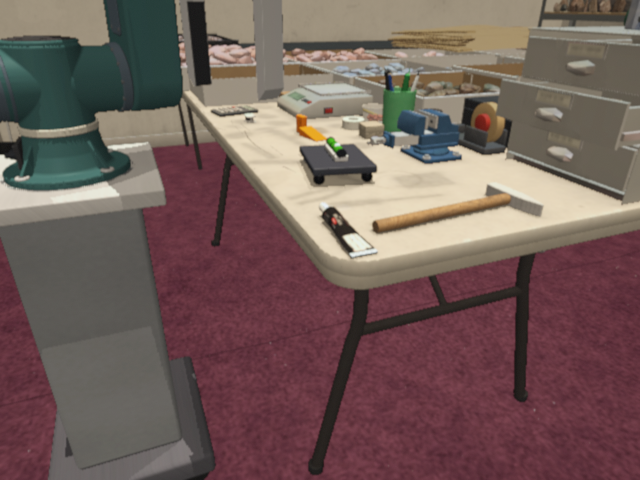

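View pics/top0.png

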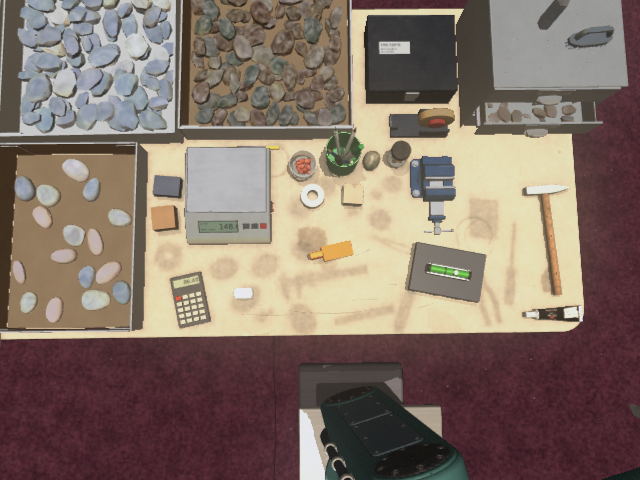

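The top view shows the plinth slab (centre px ~447,271), its sprung end to the left (+y), and the wedge at px ~(330,252) with its thin end to the right. Next I'll measure the outlines.

```bash
cat > h.py <<'E'
from bench import robot
import cv2, numpy as np
def ray(s,u,v,z):
    M=np.array(s["world_from_camera"]);d=M[:3,:3]@np.array([(u-s["cx"])/s["fx"],(v-s["cy"])/s["fy"],1]);o=M[:3,3]
    return o+d*(z-o[2])/d[2]
def slab(s):
    g=s["color"].astype(int); m=np.zeros(g.shape[:2],np.uint8)
    roi=(slice(225,315),slice(395,500)); sub=g[roi]; m[roi]=((sub.max(2)<110)).astype(np.uint8)
    # fill level
    c,_=cv2.findContours(m,cv2.RETR_EXTERNAL,cv2.CHAIN_APPROX_NONE); c=max(c,key=cv2.contourArea)
    return c
def orange(s):
    h=cv2.cvtColor(s["color"],cv2.COLOR_BGR2HSV); m=cv2.inRange(h,(8,150,120),(24,255,255)); m[:,:280]=0;m[:200]=0;m[:,480:]=0;m[330:]=0
    c,_=cv2.findContours(m,cv2.RETR_EXTERNAL,cv2.CHAIN_APPROX_NONE); return max(c,key=cv2.contourArea)
def bubble(s):
    """pixels"""
    pass
E
python3 - <<'E'
from h import *
s=robot.snapshot("top")
c=slab(s);r=cv2.minAreaRect(c);print(r)
b=cv2.boxPoints(r);P=np.array([ray(s,u,v,.031) for u,v in b]);print(P.round(4),P.mean(0).round(4))
c=orange(s);r=cv2.minAreaRect(c);print(r);b=cv2.boxPoints(r);print(b,np.array([ray(s,u,v,.01) for u,v in b]).round(4))
cv2.imwrite("pics/z0.png",cv2.resize(s["color"][220:320,290:500],None,fx=3.8,fy=3.8,interpolation=cv2.INTER_CUBIC))
E
```

```text
((427.0, 268.5), (9.0, 6.0), 90.0)
[[ 0.4684 -0.1247  0.031 ]
 [ 0.4682 -0.1383  0.031 ]
 [ 0.448  -0.1375  0.031 ]
 [ 0.4481 -0.124   0.031 ]] [ 0.4582 -0.1311  0.031 ]
((330.5058898925781, 251.77645874023438), (14.100480079650879, 41.867584228515625), 77.47119140625)
[[308.54117 249.43527]
 [349.41177 240.35292]
 [352.4706  254.11765]
 [311.6     263.2    ]] [[0.5063 0.1351 0.01  ]
 [0.5263 0.0408 0.01  ]
 [0.4944 0.0344 0.01  ]
 [0.4746 0.1284 0.01  ]]
```

View pics/z0.png

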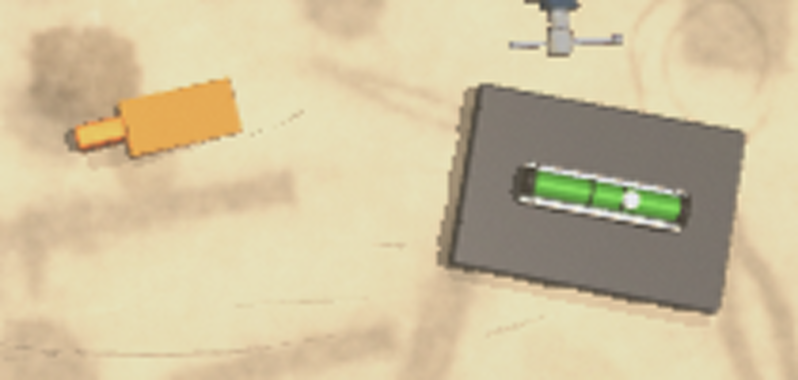

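```bash
python3 - <<'E'
from h import *
s=robot.snapshot("top")
def full(z): return np.array([(290+ (u+.5)/3.8-.5,220+(v+.5)/3.8-.5) for u,v in z])
b=full([(483,87),(744,131),(717,313),(453,267)])
zs=[.029,.034,.034,.029]  # low end ~ +y
zs=[.034-.027*.08-.002]*1
zs=[.0300,.0340,.0340,.0300]
P=np.array([ray(s,u,v,z) for (u,v),z in zip(b,zs)]);print(P.round(4),P.mean(0).round(4))
low=(P[0]+P[3])/2;hi=(P[1]+P[2])/2;d=hi-low;print("len",np.linalg.norm(d),"wid",np.linalg.norm(P[0]-P[3]),np.linalg.norm(P[1]-P[2]),"yaw+x",np.arctan2(d[1],d[0]))
w=P[0]-P[3];print("yaw from width",np.arctan2(w[1],w[0])-np.pi/2)
c=orange(s);h=[]
# wedge corners: thin end (232,79),(241,131) z~.0012 ; ramp back (121,100),(132,157) z .0187 ; tab top
q=full([(232,79),(241,131)]);T=[ray(s,u,v,.001) for u,v in q]
q2=full([(121,101),(131,157)]);B=[ray(s,*q2[0],.0187),ray(s,*q2[1],.0187)]
q3=full([(75,127),(126,120)]);
print(np.round(T,4),np.round(B,4)); t=np.mean(T,0);bb=np.mean(B,0);print(t,bb,np.linalg.norm((t-bb)[:2]),np.arctan2(*(t-bb)[1::-1]))
E
```

```text
[[ 0.5173 -0.1102  0.03  ]
 [ 0.4889 -0.2636  0.034 ]
 [ 0.382  -0.2424  0.034 ]
 [ 0.4108 -0.0889  0.03  ]] [ 0.4498 -0.1763  0.032 ]
len 0.15612930742907533 wid 0.1086831783454322 0.10902510519091166 yaw+x -1.7548853361852077
yaw from width -1.7687162431494792
[[0.5272 0.0372 0.001 ]
 [0.4952 0.0323 0.001 ]] [[0.5125 0.1054 0.0187]
 [0.4787 0.0999 0.0187]]
[0.51119512 0.03478356 0.001     ] [0.49561616 0.10265118 0.0187    ] 0.06963273474400784 -1.3451560490469885
```

```bash
cat >> h.py <<'E'
from scipy.spatial.transform import Rotation as Ro
def to(x,y,z,yaw):
    o=robot.get_obs();R=Ro.from_euler("xyz",o["ee_rot"]);T=Ro.from_euler("xyz",[-np.pi/2,0,yaw])
    d=R.inv().apply(np.array([x,y,z])-o["tool_pos"])*1000
    print("shift",d.round(1),"turn",np.degrees((R.inv()*T).as_rotvec()).round(2),"t",o["time"],"F",o["wrist_force"].round(1),"w",round(o["width"],4), "pos",o["tool_pos"].round(4),"yaw",o["ee_rot"].round(4))
E
python3 -c "
from h import *
to(.492,.117,.10,.221)"
```

```text
shift [-478.8  105.5  500.7] turn [ 0.000e+00 -8.119e+01  1.000e-02] t 1.2 F [ 0.3 -0.7  0.4] w 0.0942 pos [ 0.2014 -0.5118  0.2055] yaw [-1.5708e+00 -1.0000e-04 -1.1960e+00]
```

```bash
python3 -m creep '[[-479,30,501,0,-81.2,0,0],[-479,30,501,0,-81.2,0,0],[-479,30,501,0,-81.2,0,0],[-479,30,501,0,-81.2,0,0],[-479,30,501,0,-81.2,0,0]]'; python3 -c "
from h import *
to(.492,.117,.10,.221)"
```

```text
time: 1.82
tool_pos: [0.3329, -0.2267, 0.1921]
ee_rot: [-1.571, -0.001, -0.253]
wrist_force: [1.2, -0.7, 0.1]
width: 0.0941
shift [ 67.9  92.1 372.6] turn [  0.04 -27.16   0.07] t 1.825 F [ 1.2 -0.7  0.1] w 0.0941 pos [ 0.3329 -0.2267  0.1921] yaw [-1.5712e+00 -1.3000e-03 -2.5300e-01]
```

```bash
python3 -m creep '[[68,90,372,0,-27.2,0,0],[68,90,372,0,-27.2,0,0],[68,90,372,0,-27.2,0,0],[68,90,372,0,-27.2,0,0],[68,90,372,0,-27.2,0,0]]'; python3 -c "
from h import *
to(.492,.117,.010,.221)"
```

```text
time: 2.45
tool_pos: [0.4624, 0.0487, 0.1196]
ee_rot: [-1.572, -0.001, 0.217]
wrist_force: [0.3, -0.6, 0.8]
width: 0.0938
shift [ 43.4 109.6  60.5] turn [ 0.05 -0.25  0.08] t 2.45 F [ 0.3 -0.6  0.8] w 0.0938 pos [0.4624 0.0487 0.1196] yaw [-1.5716e+00 -1.5000e-03  2.1660e-01]
```

```bash
python3 -m creep '[[43,18,60,0,-0.2,0,0],[43,18,60,0,-0.2,0,0],[43,18,60,0,-0.2,0,0],[43,18,60,0,-0.2,0,0]]'; python3 - <<'E'
from h import *
to(.492,.117,.010,.221)
s=robot.snapshot("top");cv2.imwrite("pics/t1.png",s["color"][180:330,240:440].repeat(3,0).repeat(3,1))
E
```

```text
time: 2.95
tool_pos: [0.4908, 0.1131, 0.1022]
ee_rot: [-1.572, -0.001, 0.218]
wrist_force: [-0.2, -0.3, 0.0]
width: 0.0943
shift [ 1.9 92.2  3.6] turn [ 0.05 -0.17  0.04] t 2.95 F [-0.2 -0.3  0. ] w 0.0943 pos [0.4908 0.1131 0.1022] yaw [-1.5717e+00 -6.0000e-04  2.1810e-01]
```

View pics/t1.png

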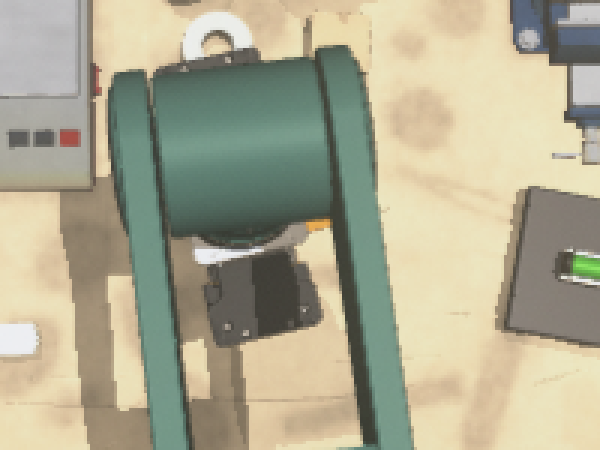

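```bash
python3 -m creep '[[2,50,3,0,-0.1,0,0],[2,90,3,0,-0.1,0,0],[2,91,3,0,-0.1,0,0],[2,91,3,0,-0.1,0,0]]'; python3 - <<'E'
from h import *
to(.492,.117,.010,.221)
s=robot.snapshot("side");cv2.imwrite("pics/s1.png",cv2.resize(s["color"][70:200,230:420],None,fx=4,fy=4,interpolation=cv2.INTER_CUBIC))
E
```

```text
time: 3.5
tool_pos: [0.4933, 0.1172, 0.0124]
ee_rot: [-1.571, -0.003, 0.22]
wrist_force: [-0.1, 0.2, 0.2]
width: 0.094
shift [-1.3  2.4  0.1] turn [ 0.03 -0.05  0.16] t 3.5 F [-0.1  0.2  0.2] w 0.094 pos [0.4933 0.1172 0.0124] yaw [-1.5712 -0.0028  0.2201]
```

View pics/s1.png

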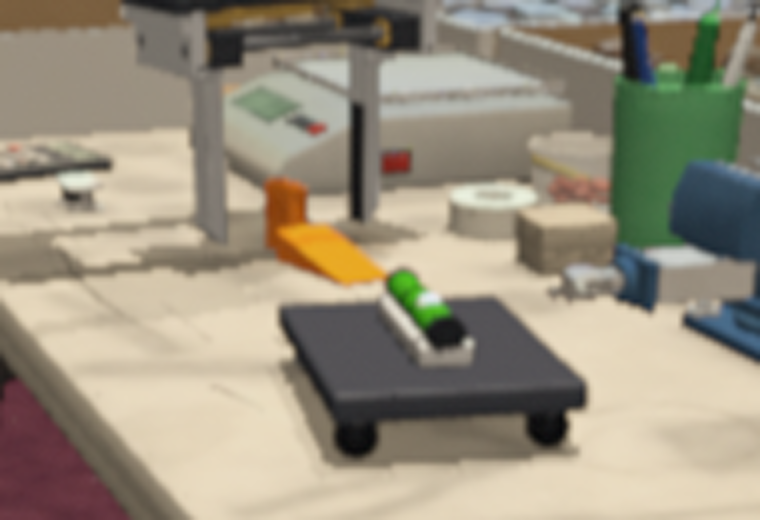

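The jaws straddle the tab: it sits at px (287,215) in the crop, with the fingers at px 210 and 365. Closing now.

```bash
python3 -m creep '[[0,1,0,0,0,0,255],[0,1,0,0,0,0,255],[0,1,0,0,0,0,255],[0,1,0,0,0,0,255],[0,1,0,0,0,0,255]]';python3 -m creep '[[0,0,0,0,0,0,255],[0,0,0,0,0,0,255],[0,0,0,0,0,0,255]]'; python3 - <<'E'
from h import *
to(.492,.117,.010,.221)
s=robot.snapshot("side");cv2.imwrite("pics/s2.png",cv2.resize(s["color"][70:200,230:420],None,fx=4,fy=4,interpolation=cv2.INTER_CUBIC))
E
```

```text
time: 4.18
tool_pos: [0.492, 0.1179, 0.0096]
ee_rot: [-1.571, 0.0, 0.222]
wrist_force: [0.0, -0.1, -0.2]
width: 0.0475
time: 4.55
tool_pos: [0.4921, 0.1179, 0.0096]
ee_rot: [-1.571, -0.0, 0.221]
wrist_force: [-0.3, 0.6, -0.3]
width: 0.0169
shift [-0.3 -0.4 -0.8] turn [0.01 0.03 0.  ] t 4.55 F [-0.3  0.6 -0.3] w 0.0169 pos [0.4921 0.1179 0.0096] yaw [-1.5709 -0.      0.2214]
```

View pics/s2.png

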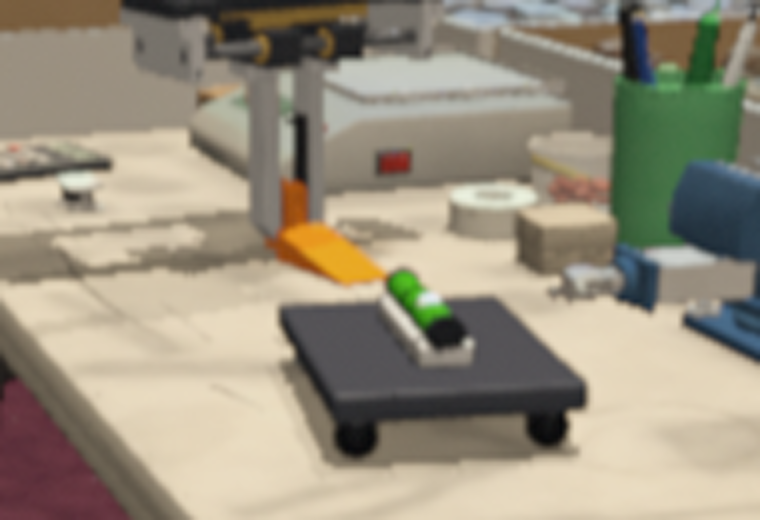

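```bash
python3 -m creep '[[0,0,0,0,0,0,255],[0,0,0,0,0,0,255],[0,-3,0,0,0,0,255],[0,-3,0,0,0,0,255]]'; python3 - <<'E'
from h import *
# plan: foot F, plinth yaw pm ; tool pose with tip 20 mm short of foot
for yaw in(-1.755,-1.765):
    d=np.array([np.cos(yaw),np.sin(yaw)]);c=np.array([.450,-.1772]);F=c-.064*d
    g=F-d*(.085+.022);print(F,g,yaw+np.pi/2)
to(g[0],g[1],.0126,yaw+np.pi/2)
E
```

```text
time: 5.1
tool_pos: [0.4923, 0.1179, 0.0129]
ee_rot: [-1.571, -0.001, 0.221]
wrist_force: [-0.1, -0.3, 0.0]
width: 0.0139
[ 0.46172248 -0.11428273] [ 0.481321   -0.00909291] -0.18420367320510334
[ 0.46235106 -0.11440309] [ 0.48300048 -0.00941452] -0.19420367320510334
shift [ -37.1    0.3 -122.1] turn [ 0.   23.81  0.04] t 5.1 F [-0.1 -0.3  0. ] w 0.0139 pos [0.4923 0.1179 0.0129] yaw [-1.571e+00 -6.000e-04  2.214e-01]
```

```bash
python3 -m creep '[[-10,0,-30,0,6,0,255],[-20,0,-60,0,12,0,255],[-29,0,-90,0,18,0,255],[-35,0,-114,0,23.5,0,255],[-37,0,-120,0,23.5,0,255]]'; python3 -m creep '[[0,0,0,0,0,0,255],[0,0,0,0,0,0,255]]';python3 - <<'E'
from h import *
to(.483,-.0094,.0126,-.191)
for c in("side","top"):
    s=robot.snapshot(c);a=s["color"]
    cv2.imwrite(f"pics/{c}3.png",cv2.resize(a[70:200,230:420] if c=="side" else a[200:330,280:500],None,fx=3.6,fy=3.6,interpolation=cv2.INTER_CUBIC))
E
```

```text
time: 5.72
tool_pos: [0.4823, -0.0084, 0.0127]
ee_rot: [-1.571, -0.0, -0.19]
wrist_force: [0.6, 0.1, 0.1]
width: 0.014
time: 5.98
tool_pos: [0.4824, -0.0065, 0.0126]
ee_rot: [-1.57, 0.0, -0.187]
wrist_force: [-0.4, -0.5, -0.5]
width: 0.0136
shift [ 1.2 -0.  -2.7] turn [-0.02  0.23 -0.  ] t 5.975 F [-0.4 -0.5 -0.5] w 0.0136 pos [ 0.4824 -0.0065  0.0126] yaw [-1.5705  0.     -0.187 ]
```

View pics/side3.png

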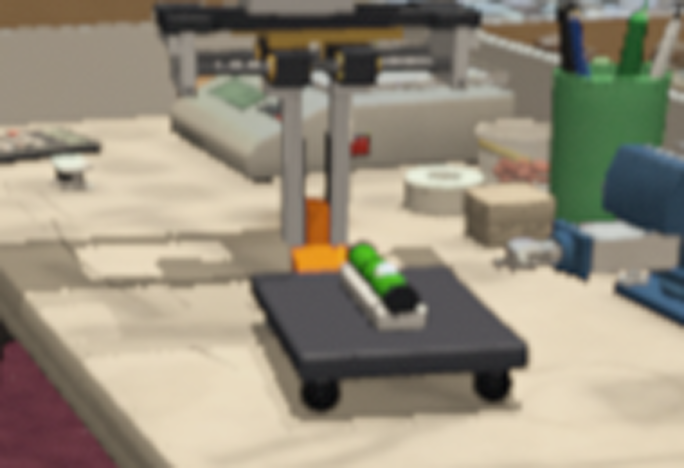

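View pics/top3.png

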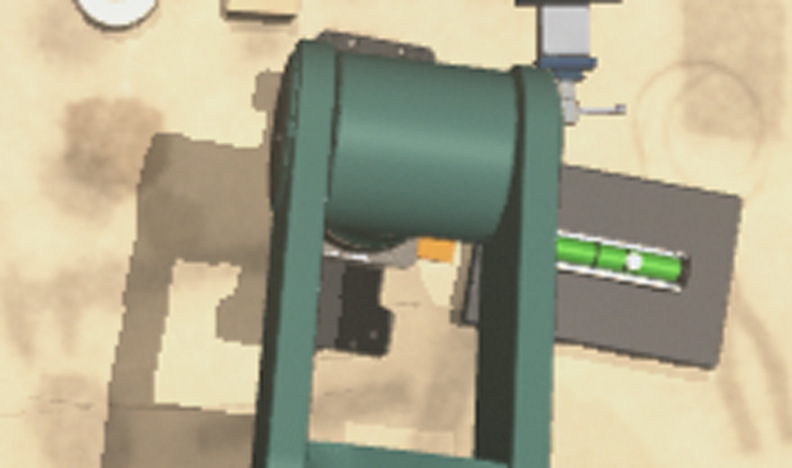

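```bash
python3 -m creep '[[1,1.5,0,0,0.2,0,255],[1,3,0,0,0.2,0,255],[1,3,0,0,0.2,0,255],[1,3,0,0,0.2,0,200],[1,3,0,0,0.2,0,200]]'; python3 -m creep '[[0,0,0,0,0,0,200],[0,0,0,0,0,0,200],[0,0,0,0,0,0,255],[0,0,0,0,0,0,255],[0,0,0,0,0,0,255]]';python3 - <<'E'
from h import *
to(.483,-.0094,.0096,-.191)
s=robot.snapshot("side");a=s["color"]
cv2.imwrite(f"pics/side4.png",cv2.resize(a[110:190,270:390],None,fx=6,fy=6,interpolation=cv2.INTER_CUBIC))
E
```

```text
time: 6.7
tool_pos: [0.4834, -0.0076, 0.0097]
ee_rot: [-1.571, -0.0, -0.192]
wrist_force: [-0.5, 0.1, 0.2]
width: 0.0204
time: 7.32
tool_pos: [0.4833, -0.0076, 0.0096]
ee_rot: [-1.571, -0.0, -0.192]
wrist_force: [1.2, 0.1, -0.2]
width: 0.0136
shift [ 0.   0.  -1.9] turn [ 0.01 -0.07  0.01] t 7.325 F [ 1.2  0.1 -0.2] w 0.0136 pos [ 0.4833 -0.0076  0.0096] yaw [-1.5709e+00 -1.0000e-04 -1.9220e-01]
```

View pics/side4.png

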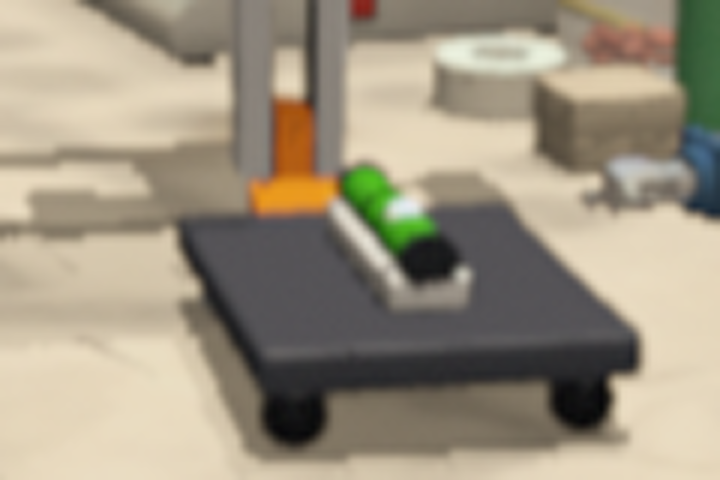

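```bash
python3 -m creep '[[0,0,-5,0,0,0,255],[0,0,-10,0,0,0,255],[0,0,-15,0,0,0,255],[0,0,-20,0,0,0,255]]'; python3 -m creep '[[0,0,-2,0,0,0,255],[0,0,-4,0,0,0,255],[0,0,-6,0,0,0,255],[0,0,-8,0,0,0,255],[0,0,-8,0,0,0,255]]';python3 - <<'E'
from h import *
to(.483,-.0094,.0096,-.191)
s=robot.snapshot("top");a=s["color"]
cv2.imwrite(f"pics/top5.png",cv2.resize(a[230:310,390:500],None,fx=6,fy=6,interpolation=cv2.INTER_CUBIC))
s=robot.snapshot("side");a=s["color"]
cv2.imwrite(f"pics/side5.png",cv2.resize(a[110:190,270:390],None,fx=6,fy=6,interpolation=cv2.INTER_CUBIC))
E
```

```text
time: 7.88
tool_pos: [0.4794, -0.0276, 0.0096]
ee_rot: [-1.571, -0.0, -0.192]
wrist_force: [-0.5, 0.2, -0.1]
width: 0.0137
time: 8.5
tool_pos: [0.478, -0.035, 0.0096]
ee_rot: [-1.571, -0.0, -0.192]
wrist_force: [0.5, 1.5, -0.3]
width: 0.0141
shift [ 0.   0.  26.1] turn [-0.   -0.07  0.01] t 8.5 F [ 0.5  1.5 -0.3] w 0.0141 pos [ 0.478  -0.035   0.0096] yaw [-1.5707e+00 -1.0000e-04 -1.9220e-01]
```

View pics/top5.png

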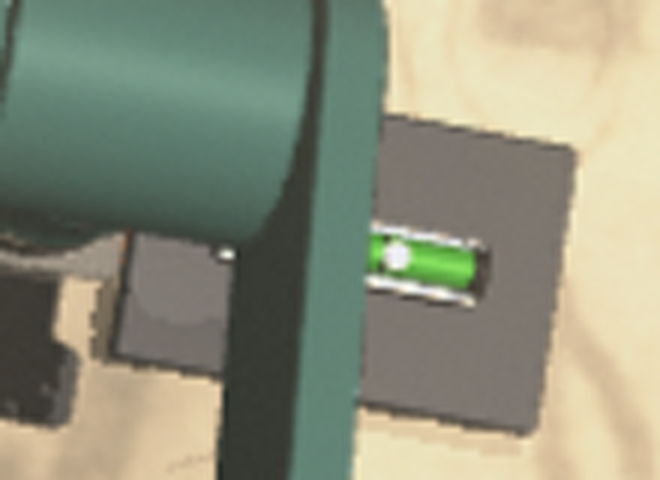

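View pics/side5.png

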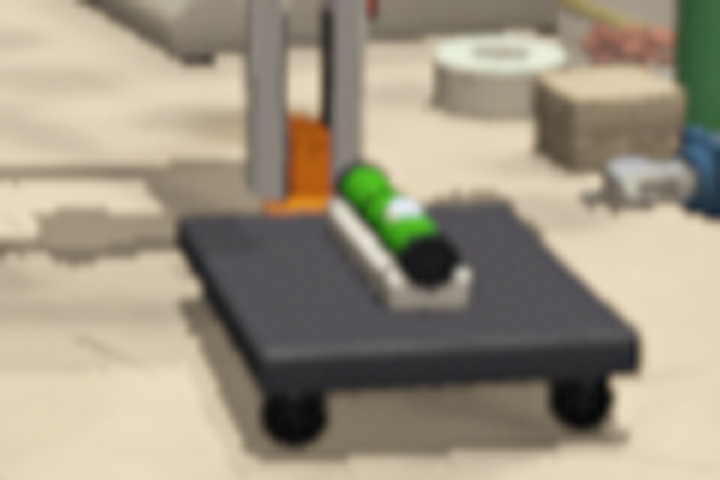

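```bash
cat >> h.py <<'E'
PC=np.array([.450,-.1772,0]);PD=np.array([-.187,-.982,0])
def proj(s,p):
    M=np.linalg.inv(np.array(s["world_from_camera"]));q=M[:3,:3]@p+M[:3,3];return np.array([s["fx"]*q[0]/q[2]+s["cx"],s["fy"]*q[1]/q[2]+s["cy"]])
def bub(s,save=None):
    """bubble along tube in mm, from tube-axis profile"""
    a=s["color"].astype(float)
    xs=np.arange(-24,24.1,.5);pr=[]
    for x in xs:
        u,v=proj(s,PC+PD*x/1000+np.array([0,0,.050-.001]))
        rb=cv2.getRectSubPix(s["color"].astype(np.float32),(1,1),(float(u),float(v)))[0,0]; pr.append(rb)
    return xs,np.array(pr)
E
python3 - <<'E'
from h import *
for c in("side",):
    s=robot.snapshot(c);print(proj(s,PC+np.array([0,0,.05])),proj(s,PC+np.array([0,0,.05])+PD*.0135),proj(s,PC+np.array([0,0,.05])+PD*.025),proj(s,PC+np.array([0,0,.05])-PD*.025))
    xs,p=bub(s)
    for x,q in list(zip(xs,p))[::2]:print(x,q.astype(int))
    a=s["color"][134:160,322:352]
    cv2.imwrite("pics/b1.png",cv2.resize(a,None,fx=24,fy=22,interpolation=cv2.INTER_NEAREST))
E
```

```text
[335.37142055 144.46875946] [337.0942227 146.472853 ] [338.6011833  148.22586336] [332.30619398 140.90305646]
-24.0 [ 29 164  70]
-23.0 [ 28 162  69]
-22.0 [ 28 161  69]
-21.0 [ 27 161  68]
-20.0 [ 28 163  69]
-19.0 [ 29 165  70]
-18.0 [ 33 167  74]
-17.0 [ 39 170  78]
-16.0 [ 47 173  83]
-15.0 [ 55 176  89]
-14.0 [ 65 179  96]
-13.0 [ 77 181 104]
-12.0 [ 89 183 113]
-11.0 [102 185 123]
-10.0 [118 188 135]
-9.0 [133 193 147]
-8.0 [149 197 160]
-7.0 [164 202 173]
-6.0 [173 206 181]
-5.0 [181 209 188]
-4.0 [189 212 195]
-3.0 [196 215 201]
-2.0 [197 216 203]
-1.0 [198 216 203]
0.0 [197 216 202]
1.0 [190 213 195]
2.0 [182 211 189]
3.0 [174 209 182]
4.0 [166 206 174]
5.0 [156 203 166]
6.0 [145 200 157]
7.0 [132 196 147]
8.0 [118 194 136]
9.0 [105 191 126]
10.0 [ 91 189 116]
11.0 [ 78 187 107]
12.0 [ 64 185  98]
13.0 [ 51 183  90]
14.0 [ 45 181  86]
15.0 [ 42 179  83]
16.0 [ 39 176  81]
17.0 [ 37 173  78]
18.0 [ 35 170  76]
19.0 [ 33 166  73]
20.0 [ 31 161  70]
21.0 [ 32 153  68]
22.0 [ 33 145  65]
23.0 [ 34 137  62]
24.0 [ 35 128  59]
```

View pics/b1.png

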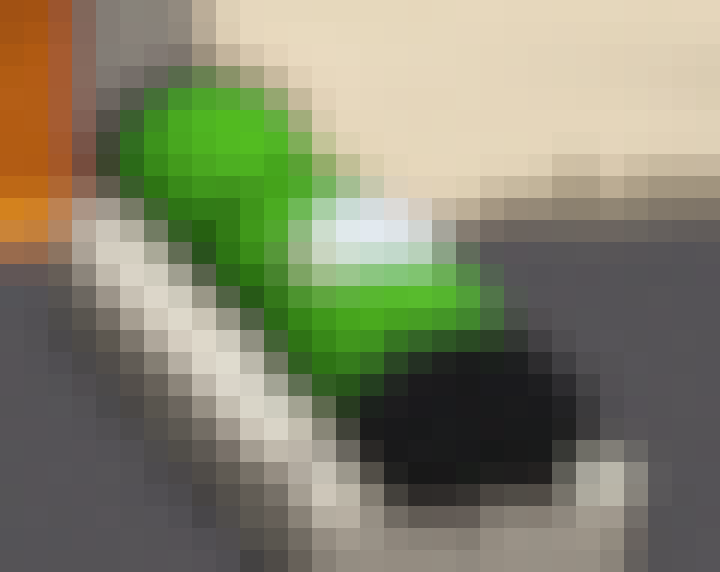

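```bash
cat >> h.py <<'E'
def bc(img,cam):
    """whiteness centroid of the bubble (px) inside tube region"""
    a=img.astype(float)
    if cam=="side": r=(138,153,326,345)
    else: r=(260,282,426,478)
    sub=a[r[0]:r[1],r[2]:r[3]];B,G,R=sub[...,0],sub[...,1],sub[...,2]
    hsv=cv2.cvtColor(img,cv2.COLOR_BGR2HSV)[r[0]:r[1],r[2]:r[3]]
    w=np.clip(B-R+0.0,0,None) if False else np.clip(B-70,0,None)*((B-R)>-12)*(G>150)
    # largest blob
    n,l,st,_=cv2.connectedComponentsWithStats((w>0).astype(np.uint8))
    out=[]
    for i in range(1,n):
        m=(l==i);W=(w*m).sum()
        if W<150: continue
        y,x=np.nonzero(m);ww=w[y,x];out.append(((x*ww).sum()/W+r[2],(y*ww).sum()/W+r[0],W))
    return [tuple(round(v,2) for v in o) for o in out]
E
python3 - <<'E'
from h import *
for f,c in(("side0","side"),("top0","top")): print(f,bc(cv2.imread(f"pics/{f}.png"),c))
for c in("side","top"): 
    s=robot.snapshot(c);print(c,bc(s["color"],c))
    print([proj(s,PC+np.array([0,0,.053])+PD*x) .round(2)for x in(0,.0085,-.0085,.0135)])
E
```

```text
side0 [(np.float64(337.07), np.float64(144.2), np.float64(2107.0))]
top0 [(np.float64(429.55), np.float64(263.0), np.float64(235.0)), (np.float64(449.2), np.float64(267.05), np.float64(5461.0)), (np.float64(455.84), np.float64(272.16), np.float64(1727.0)), (np.float64(428.42), np.float64(272.0), np.float64(241.0)), (np.float64(448.29), np.float64(275.59), np.float64(6677.0))]
side [(np.float64(337.02), np.float64(144.19), np.float64(2129.0))]
[array([335.41, 142.81]), array([336.49, 144.05]), array([334.35, 141.59]), array([337.13, 144.79])]
top [(np.float64(458.91), np.float64(268.85), np.float64(2677.0)), (np.float64(455.67), np.float64(272.22), np.float64(1966.0)), (np.float64(427.48), np.float64(272.0), np.float64(281.0)), (np.float64(458.2), np.float64(277.43), np.float64(3106.0))]
[array([450.16, 271.33]), array([453.96, 272.01]), array([446.36, 270.65]), array([456.2 , 272.41])]
```

```bash
cat > m.py <<'E'
from h import *
to(.483,-.0094,.0096,-.191)
for c in("side","top"):
    s=robot.snapshot(c); print(c,[tuple(map(float,b)) for b in bc(s["color"],c) if c=="side" or abs(b[1]-271.5)<2.2])
E
python3 -m creep '[[0,0,-2,0,0,0,255],[0,0,-4,0,0,0,255],[0,0,-6,0,0,0,255],[0,0,-8,0,0,0,255],[0,0,-10,0,0,0,255]]'; python3 m.py
```

```text
time: 9.38
tool_pos: [0.4761, -0.0446, 0.0096]
ee_rot: [-1.57, -0.0, -0.192]
wrist_force: [-0.3, 4.1, 0.6]
width: 0.0138
shift [ 0.   0.1 35.8] turn [-0.04 -0.07  0.  ] t 9.375 F [-0.3  4.1  0.6] w 0.0138 pos [ 0.4761 -0.0446  0.0096] yaw [-1.5701e+00 -1.0000e-04 -1.9220e-01]
side [(337.05, 144.18, 2142.0)]
top [(462.11, 269.47, 1347.0), (428.41, 272.0, 249.0), (432.5, 273.0, 308.0)]
```

```bash
python3 -m creep '[[0,0,-2,0,0,0,255],[0,0,-4,0,0,0,255],[0,0,-6,0,0,0,255],[0,0,-8,0,0,0,255],[0,0,-8,0,0,0,255]]'; python3 m.py
```

```text
time: 10.1
tool_pos: [0.4746, -0.0523, 0.0097]
ee_rot: [-1.57, -0.0, -0.192]
wrist_force: [1.5, 5.6, 0.9]
width: 0.014
shift [ 0.   0.1 43.7] turn [-0.06 -0.07  0.01] t 10.1 F [1.5 5.6 0.9] w 0.014 pos [ 0.4746 -0.0523  0.0097] yaw [-1.5698e+00 -1.0000e-04 -1.9230e-01]
side [(337.02, 144.13, 2078.0)]
top [(464.63, 270.0, 554.0), (428.41, 272.0, 245.0), (432.9, 273.0, 377.0)]
```

```bash
python3 -m creep '[[0,0,-2,0,0,0,255],[0,0,-4,0,0,0,255],[0,0,-4,0,0,0,255],[0,0,-4,0,0,0,255]]'; python3 m.py
python3 - <<'E'
from h import *
s=robot.snapshot("side");a=s["color"]
cv2.imwrite(f"pics/side6.png",cv2.resize(a[110:190,270:390],None,fx=6,fy=6,interpolation=cv2.INTER_CUBIC))
E
```

```text
time: 10.7
tool_pos: [0.4739, -0.056, 0.0096]
ee_rot: [-1.57, -0.0, -0.192]
wrist_force: [0.8, 5.9, 0.7]
width: 0.0136
shift [ 0.   0.1 47.5] turn [-0.07 -0.06  0.  ] t 10.7 F [0.8 5.9 0.7] w 0.0136 pos [ 0.4739 -0.056   0.0096] yaw [-1.5696e+00 -1.0000e-04 -1.9210e-01]
side [(336.72, 143.88, 2275.0)]
top [(465.54, 270.0, 284.0), (428.39, 272.0, 257.0), (432.9, 273.0, 373.0)]
```

View pics/side6.png

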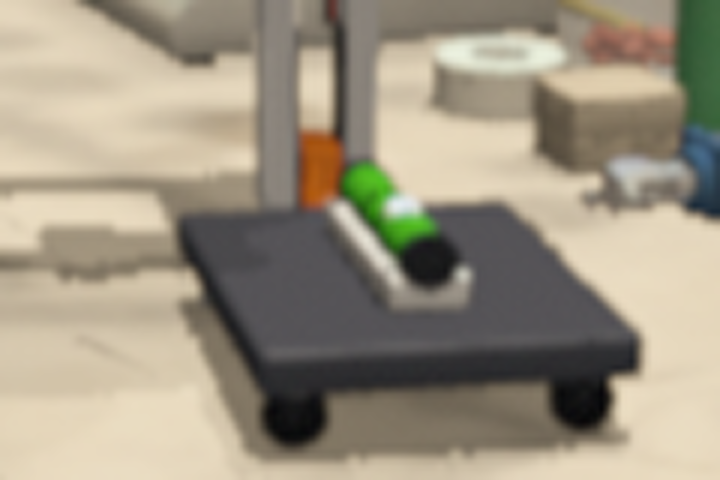

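```bash
python3 -m creep '[[0,0,-2,0,0,0,255],[0,0,-4,0,0,0,255],[0,0,-6,0,0,0,255],[0,0,-6,0,0,0,255],[0,0,-6,0,0,0,255]]'; python3 -m creep '[[0,0,0,0,0,0,255],[0,0,0,0,0,0,255]]'; python3 m.py
```

```text
time: 11.48
tool_pos: [0.4727, -0.062, 0.0097]
ee_rot: [-1.57, -0.0, -0.192]
wrist_force: [1.2, 5.5, 0.9]
width: 0.014
time: 11.72
tool_pos: [0.4727, -0.062, 0.0096]
ee_rot: [-1.57, -0.0, -0.192]
wrist_force: [1.2, 5.3, 2.2]
width: 0.0142
shift [ 0.1  0.1 53.6] turn [-0.06 -0.06  0.  ] t 11.725 F [1.2 5.3 2.2] w 0.0142 pos [ 0.4727 -0.062   0.0096] yaw [-1.5698 -0.     -0.1921]
side [(335.89, 142.51, 2084.0)]
top [(428.78, 272.0, 351.0), (432.89, 273.0, 367.0)]
```

```bash
python3 -m creep '[[0,0,-2,0,0,0,255],[0,0,-4,0,0,0,255],[0,0,-4,0,0,0,255],[0,0,-4,0,0,0,255],[0,0,-4,0,0,0,255]]'; python3 m.py;  python3 -m creep '[[0,0,0,0,0,0,180],[0,0,0,0,0,0,180],[0,0,0,0,0,0,160],[0,0,0,0,0,0,100],[0,0,0,0,0,0,0]]'; python3 m.py
```

```text
time: 12.45
tool_pos: [0.4719, -0.0659, 0.0096]
ee_rot: [-1.57, 0.0, -0.192]
wrist_force: [1.8, 5.0, 0.6]
width: 0.0135
shift [ 0.1  0.1 57.6] turn [-0.05 -0.06 -0.  ] t 12.45 F [1.8 5.  0.6] w 0.0135 pos [ 0.4719 -0.0659  0.0096] yaw [-1.5699  0.     -0.192 ]
side [(335.69, 141.96, 2356.0)]
top [(429.47, 272.0, 224.0), (432.89, 273.0, 413.0)]
time: 13.18
tool_pos: [0.4718, -0.0666, 0.0096]
ee_rot: [-1.571, 0.0, -0.192]
wrist_force: [0.3, 0.0, 0.5]
width: 0.0513
shift [ 0.1 -0.  58.2] turn [ 0.02 -0.07 -0.  ] t 13.175 F [0.3 0.  0.5] w 0.0513 pos [ 0.4718 -0.0666  0.0096] yaw [-1.5711  0.     -0.1922]
side [(335.88, 141.85, 2623.0)]
top [(429.47, 272.0, 224.0), (432.89, 273.0, 414.0)]
```

```bash
python3 -m creep '[[0,0,0,0,0,0,0],[0,-10,0,0,0,0,0],[0,-50,0,0,0,0,0],[0,-90,10,0,0,0,0],[0,-120,60,0,0,0,0]]';python3 -m creep '[[0,0,60,0,0,0,0],[0,0,90,0,0,0,0],[0,0,90,0,0,0,0],[0,0,90,0,0,0,0]]'; python3 m.py; python3 - <<'E'
from h import *
s=robot.snapshot("top");a=s["color"]
cv2.imwrite(f"pics/top7.png",cv2.resize(a[230:310,370:500],None,fx=6,fy=6,interpolation=cv2.INTER_CUBIC))
cv2.imwrite(f"pics/top7raw.png",a)
s=robot.snapshot("side");a=s["color"]
cv2.imwrite(f"pics/side7.png",cv2.resize(a[110:190,270:390],None,fx=6,fy=6,interpolation=cv2.INTER_CUBIC))
E
```

```text
time: 13.9
tool_pos: [0.4843, -0.0087, 0.1326]
ee_rot: [-1.571, -0.004, -0.197]
wrist_force: [2.0, 1.6, -0.9]
width: 0.0938
time: 14.4
tool_pos: [0.5004, 0.0801, 0.1299]
ee_rot: [-1.572, -0.0, -0.192]
wrist_force: [0.3, -0.2, -0.2]
width: 0.0942
shift [ -0.  120.3 -91.1] turn [ 0.05 -0.08  0.01] t 14.4 F [ 0.3 -0.2 -0.2] w 0.0942 pos [0.5004 0.0801 0.1299] yaw [-1.5716e+00 -2.0000e-04 -1.9230e-01]
side [(335.68, 141.94, 2374.0)]
top [(450.9, 271.3, 1989.0)]
```

View pics/top7.png

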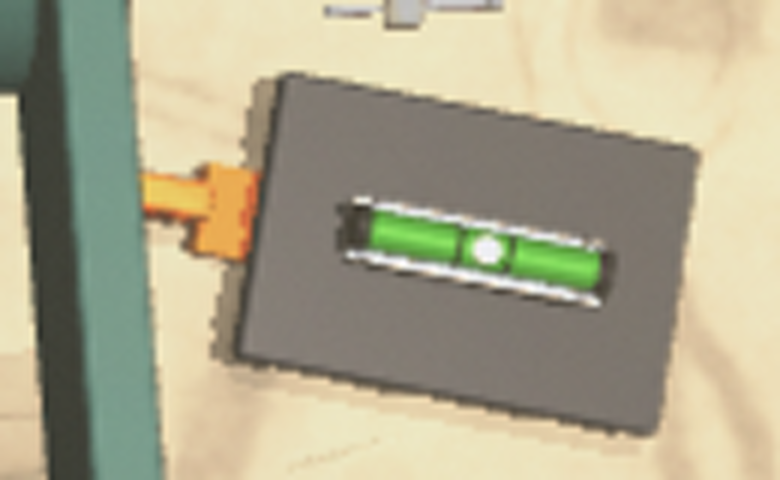

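View pics/side7.png

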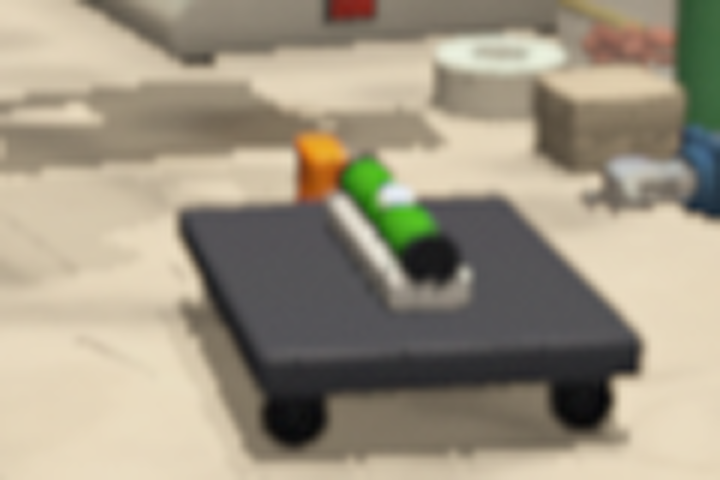

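The bubble (px 487,250) stands between the lines at px 460 and 511. I'll measure the offset more exactly.

```bash
python3 - <<'E'
from h import *
s=robot.snapshot("top");a=s["color"].astype(np.float32)
# tube direction in px from level ends
p0=np.array([450.9,271.3]);d=np.array([.976,.178]);d/=np.linalg.norm(d);n=np.array([-d[1],d[0]])
xs=np.arange(-12,12.1,.5)
g=[np.mean([cv2.getRectSubPix(a,(1,1),tuple(map(float,p0+d*x+n*k)))[0,0] for k in(-1.5,-.75,0,.75,1.5)],0) for x in xs]
for x,v in zip(xs,g):print(x,v.astype(int))
print(bc(s["color"],"top"))
import numpy as np
c=[(d["point"].__array__().round(4) if hasattr(d["point"],"__array__") else d["point"],d["p"]) for nme in("plinth_top","shim_tip") for d in robot.landmark_of(nme,"top")];print(c)
print(robot.get_obs()["time"])
E
```

```text
-12.0 [ 85 201 118]
-11.5 [ 85 202 118]
-11.0 [ 85 202 119]
-10.5 [ 85 202 119]
-10.0 [ 84 201 118]
-9.5 [ 83 200 117]
-9.0 [ 83 200 117]
-8.5 [ 84 200 117]
-8.0 [ 85 201 118]
-7.5 [ 85 201 119]
-7.0 [ 85 201 119]
-6.5 [ 84 197 117]
-6.0 [ 81 189 113]
-5.5 [ 74 160 102]
-5.0 [ 66 132  91]
-4.5 [ 68 141  95]
-4.0 [ 76 168 105]
-3.5 [ 91 190 122]
-3.0 [111 204 142]
-2.5 [147 211 172]
-2.0 [188 220 206]
-1.5 [211 226 221]
-1.0 [226 232 229]
-0.5 [233 236 234]
0.0 [235 236 234]
0.5 [234 236 232]
1.0 [228 234 229]
1.5 [199 225 209]
2.0 [158 210 177]
2.5 [114 189 139]
3.0 [ 81 169 109]
3.5 [ 71 148  98]
4.0 [ 70 139  95]
4.5 [ 76 164 104]
5.0 [ 83 194 115]
5.5 [ 84 202 118]
6.0 [ 84 202 118]
6.5 [ 83 201 117]
7.0 [ 83 200 116]
7.5 [ 83 200 116]
8.0 [ 84 200 117]
8.5 [ 85 201 118]
9.0 [ 85 201 119]
9.5 [ 85 202 119]
10.0 [ 85 201 119]
10.5 [ 85 201 119]
11.0 [ 84 201 118]
11.5 [ 84 201 118]
12.0 [ 83 200 117]
[(np.float64(430.0), np.float64(263.0), np.float64(152.0)), (np.float64(448.95), np.float64(266.89), np.float64(5817.0)), (np.float64(451.02), np.float64(271.28), np.float64(2109.0)), (np.float64(448.48), np.float64(275.51), np.float64(8542.0))]
[([0.4459, -0.1803, 0.0269], 0.82)]
14.75
```

```bash
python3 -m creep '[[0,0,10,0,0,0,0],[0,0,20,0,0,0,0],[0,0,20,0,0,0,0],[0,0,20,0,0,0,0],[0,0,20,0,0,0,0]]';python3 -m creep '[[0,0,0,0,0,0,0],[0,0,0,0,0,0,0],[0,0,0,0,0,0,0],[0,0,0,0,0,0,0],[0,0,0,0,0,0,0]]'; python3 m.py
```

```text
time: 15.38
tool_pos: [0.5043, 0.1004, 0.1296]
ee_rot: [-1.571, 0.0, -0.192]
wrist_force: [0.2, 1.1, -0.3]
width: 0.0939
time: 16.0
tool_pos: [0.5043, 0.1005, 0.1296]
ee_rot: [-1.571, -0.0, -0.192]
wrist_force: [0.5, -0.5, 0.8]
width: 0.0941
shift [   0.   120.  -111.9] turn [ 0.01 -0.07  0.  ] t 16.0 F [ 0.5 -0.5  0.8] w 0.0941 pos [0.5043 0.1005 0.1296] yaw [-1.5709e+00 -1.0000e-04 -1.9220e-01]
side [(335.68, 141.94, 2369.0)]
top [(450.9, 271.3, 1983.0)]
```

The bubble reading hasn't changed, so I'm handing in.

```bash
python3 -c "
from bench import robot
print(robot.close_job())"
```

```text
the job is handed in; nothing more can be done
None
```

I gripped the wedge by its tab and lined it up with the plinth. I then slid it under the sprung foot in small steps until the bubble came between its lines. The wedge is released, the arm is backed off, and the job was handed in at about 16 s; no verdict is reported.

**Level:** in the last top view the bubble sits about 0.4 px off the middle of the two lines. That is roughly 0.9 mm, or about +0.002 rad, with the sprung-foot end very slightly low. The reading did not change over the last 1.6 s.

**Forces and plinth:** the wrist felt about 6 N at most while pushing, and almost no vertical force. The plinth looked unmoved along the table to within a few mm. The robot did not appear to touch it or the small things round about.

**Less certain:**
- The side camera sees the tube foreshortened, so it confirms the level only roughly.
- The network didn't find the wedge's tip in the last top view, since the plinth hides it. How far the wedge is in (about 35 mm past the foot) and its centring come from the tool position and my plinth estimate.
- I had no direct measure of the force between foot and wedge.

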